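# Put the revolving clip tin back in its stall, label to the front

## Robot

A 6-joint arm with a two-finger parallel gripper is mounted at the origin on the work surface. World frame = base frame: x ahead of the robot, y to its left, z up, the work surface at z = 0. Lengths are in m, angles in rad, forces in N, time in s.
With the tool pointing down it reaches from about 0.275 to 1 m from the base axis. Payload 8.4 kg.
Tool frame: the origin (TCP) lies between the finger pads; the fingertips stand 14 mm ahead of it and the grasp point (between the pads) lies 5 mm behind it; z points along the fingers, x is the direction in which the jaws open and shut, and the axes are right-handed (so a half turn about z gives the same grasp; the last joint's range is limited). The gripper opens to 85 mm and grips with 20 to 120 N. Pads are 22 mm wide; open, the fingers measure 114 mm over their backs; the gripper's body (76 mm by 85 mm) begins 54 mm behind the grasp point. The pads swing forward as they close: fully open they stand 13 mm farther back than shut.
Start: joints at [-1.112, 0.353, 1.633, -0, 1.155, -0.002], TCP at [0.278, -0.56, 0.245] pointing down, gripper open.
Joint ranges: [-2.63, 2.63], [-0.92, 2.1], [0.06, 2.66], [-1.3, 4.44], [0, 2.69], [-3.02, 3.02]. Speed limits (rad/s): [2.22, 2.22, 2.79, 3.14, 3.14, 3.14].

## Interface

Orientations are given as a rotation vector (axis times angle).
In Python, from rig import robot gives the robot as it stands. The module is installed in compiled form; this text tells all that it offers.
- The arm moves only by the tool apply_moves, never from a script. Its argument "targets" is a list of rows, each an object of numbers: "x", "y", "z": the shift along the world's x, y, z in m; "turn": the turn about the world's z in degrees. In form: [{"x": .., "y": .., "z": .., "turn": ..}, ...]. A call has 1 to 12 rows; each row is the pose to reach, as a shift and turn from the pose commanded when the call began; what a row does not reach only later rows make up. A row lasts 1/8 s, in which the tool goes at most 62.5 mm and 10.7 degrees, less where a joint would pass 70% of its speed; a pose out of reach is approached as far as the arm can. A call with a gripper value outside its range is refused whole. "hand" is the finger opening in m, from 0 to 0.0854, set as the call begins (left out, the last holds). The fingers move at their own pace and stop on an object; the grip force is fixed at half the most. Time passes only in rows, so rows that repeat a pose let the fingers close. It gives the time, the measured TCP pose, the force and the opening at its end, in the units of the state.
- robot.read_state(): the state, without advancing time (a new reading comes with each control period).
- robot.capture(name): name is "scene" or "top"; returns a dict with "pixels" (400x640x3 uint8, red, green, blue), "intrinsics" (3x3 intrinsics, pixels), "k1" (the pictures are not rectified: a ray, as slopes to the right and down, at radius r is drawn at 1 + k1 r^2 times it, then the intrinsics apply), "world_from_camera" (4x4, takes a point from camera to world coordinates). Camera axes: x right, y up, looking along -z (the intrinsics and any distortion apply to the point x, -y, -z); pixel columns grow to the right and rows downward; lengths in m; the calibration is good to about 2 mm. A picture is of the moment at which its call begins. There is no depth.
- robot.hand_in(): hands the job in, once; it reports no verdict.
The state is a dict: "t": time; "joints": joint angles; "joint_vel": joint speeds; "joint_torque": joint torques, N m; "ee_pos": TCP position; "tcp_rot": TCP orientation; "ft_force": force on the tool from outside, world axes, zero at the start; "moment": the same for the moment, N m; "grip_width": finger opening in m.
Only numpy, scipy, OpenCV 4.12 (cv2) and the standard library are available. Lean on these libraries where they do the work, as an engineer would, in place of code of your own. Each camera call takes 0.05 s, during which the arm holds its last target.

## Task

Push the round revolving clip tin fully home into the stall of the black desk tidy, and roll its drum round by the edge so that the paper label faces squarely out of the stall's open front. Do not tip the tin over; leave it standing upright and still, and leave the other things on the desk where they are.

Things in the scene. Friction and masses are not known exactly. Their poses are not given: they have to be found in the camera images.
- foot: Black round foot of the clip tin, a disc 116 mm in diameter and 14 mm high, loose on the desk; with the drum it weighs about 0.7 kg. Origin: centre of its underside; z up. Its yaw means nothing. It slides on the desk when pushed.
- drum: Metal drum of the clip tin, a plain closed cylinder 96 mm in diameter on a swivel on the foot, same axis; flat top 72 mm above the desk, side from 16 to 72 mm. Too wide to grasp. It turns either way, with no stop in reach, against light friction (0.02 N m) and stays where left. Origin: on the axis, 14 mm above the desk; x points out through the middle of the label, z up.
- label (a point): Middle of the white paper label on the drum's side, 49 mm from the axis, 46 mm above the desk; its x axis points outward. The label is about 55 mm wide with a drawing of a clip; from its middle an 18 mm wide paper tab runs up the side and 22 mm inward over the flat top, so that it shows from above.
- tidy: Black desk tidy, fixed. Origin: on the desk, where the tin's axis stands when home. x points out of the stall's open front (roughly away from the robot), z up. The stall is a U of 18 mm high walls without floor: back wall's inner face at x = -59 mm, where the foot touches when home; side walls' inner faces at y = +-61 mm, 3 mm clear of the foot each side.
- home (a point): The tidy's origin, where the tin's axis should stand. Seen from here in the tidy's axes, the side walls end at x = 18 mm in flared lips reaching to x = 50, y = +-90 mm; behind the back wall (x -67 to -142 mm, y +-95 mm) are 45 mm high compartments.
- front (a point): Point at the middle of the stall's open side, 49 mm from home along the tidy's x axis, 46 mm above the desk: where the middle of the label should be in the end.
- stapler: Stapler, 125 x 34 x 52 mm, origin under its middle. To be left alone.
- mug: White mug, 80 mm across, 92 mm high, handle at its +y side, origin under its middle. To be left alone.
- punch: Hole punch, 100 x 120 x 76 mm, origin under its middle. To be left alone.
- eraser: Eraser, 45 x 22 x 13 mm, origin under its middle. To be left alone.
- tape: Roll of clear tape lying flat, 72 mm across, 19 mm high, origin under its middle. To be left alone.
- notes: Block of note paper, 76 x 76 x 22 mm, origin under its middle. To be left alone.

How it is judged:
At the end, for the whole second after the job is handed in: The tin's axis is within 8 mm of home, the label points out of the stall's open front within 0.17 rad (10 degrees), with the middle of the label within 30 mm of the stall's front point, and the tin stands upright on the desk and still. No other loose thing has moved more than 30 mm (horizontal distance between drum and home below 0.008 m and angle between the x axis of drum and the x axis of tidy, either way round below 0.17 rad and horizontal distance between label and front below 0.03 m and angle between drum's own z axis and vertical below 0.05 rad and height (world z) of foot below 0.006 m and linear speed of foot below 0.01 m/s and angular speed of drum below 0.05 rad/s); the robot touches nothing.
It fails at once if another loose thing on the desk is moved more than 30 mm (distance of any of stapler, mug, punch, eraser, tape, notes from where it was at the start of the episode above 0.03 m).
It fails at once if the clip tin is tipped more than 0.35 rad (angle between drum's own z axis and vertical above 0.35 rad).
It also fails if it takes over 72 s, if anything falls off the work surface, if the arm or the gripper's body presses on something with over 40 N, if the wrist force passes 120 N, or if a joint passes its speed limit or range.

## Working session

There is one attempt and no reset: what is moved stays moved. The work goes in short steps, Python scripts to look and compute and a tool call to move; the robot and the scene stay as the last step left them, time stands still between calls to the robot, and variables do not carry over. Pictures are saved under pics/ and viewed, and the job is handed in when it is done.

Besides the shell and the picture viewer there is one more tool, called after "Call:" as name(argument=value, ...), one argument or row to a line, values as JSON. apply_moves: Moves the arm, as the interface text tells. Its arguments: {"type":"object","properties":{"targets":{"type":"array"},"hand":{"type":"number"}},"required":["targets"]}

```bash
mkdir -p pics; cat > h.py <<'E'
import numpy as np, cv2
from rig import robot
def cap(n,f=None):
    c=robot.capture(n)
    if f: cv2.imwrite('pics/'+f,c['pixels'][:,:,::-1])
    return c
def ray(c,uv):
    K=np.array(c['intrinsics']);k1=c['k1'];T=np.array(c['world_from_camera'])
    uv=np.atleast_2d(np.array(uv,float))
    d=np.stack([(uv[:,0]-K[0,2])/K[0,0],(uv[:,1]-K[1,2])/K[1,1]],1)
    s=d.copy()
    for _ in range(30): s=d/(1+k1*(s**2).sum(1,keepdims=True))
    v=np.c_[s[:,0],-s[:,1],-np.ones(len(s))]@T[:3,:3].T
    return T[:3,3],v
def onz(c,uv,z):
    o,v=ray(c,uv); return o+v*((z-o[2])/v[:,2])[:,None]
def proj(c,P):
    K=np.array(c['intrinsics']);k1=c['k1'];T=np.array(c['world_from_camera'])
    p=(np.atleast_2d(P)-T[:3,3])@T[:3,:3]
    s=np.c_[p[:,0]/-p[:,2],-p[:,1]/-p[:,2]]
    s=s*(1+k1*(s**2).sum(1,keepdims=True))
    return np.c_[s[:,0]*K[0,0]+K[0,2],s[:,1]*K[1,1]+K[1,2]]
E
python3 - <<'E'
from h import *
for n in('top','scene'):
    c=cap(n,n+'0.png'); print(n,c['intrinsics'],c['k1'],np.round(c['world_from_camera'],3))
print(robot.read_state())
E
```

```text
top [[429.23848256   0.         320.32300515]
 [  0.         429.23848256 205.24538458]
 [  0.           0.           1.        ]] -0.09495178787985119 [[-0.000e+00  9.980e-01 -6.700e-02  4.590e-01]
 [-1.000e+00 -1.000e-03 -7.000e-03 -1.500e-02]
 [-7.000e-03  6.700e-02  9.980e-01  1.515e+00]
 [ 0.000e+00  0.000e+00  0.000e+00  1.000e+00]]
scene [[485.39264985   0.         323.33994012]
 [  0.         485.39264985 197.48218715]
 [  0.           0.           1.        ]] -0.059878497816666834 [[-0.516 -0.729  0.45   1.144]
 [ 0.856 -0.441  0.269  0.337]
 [ 0.002  0.524  0.851  1.152]
 [ 0.     0.     0.     1.   ]]
{'t': 0.1, 'joints': array([-1.11238472e+00,  3.53591108e-01,  1.63400111e+00, -1.56091134e-06,
        1.15519104e+00, -2.40252827e-03]), 'joint_vel': array([ 0.0007304 ,  0.00091605, -0.00085427,  0.00028746,  0.00072685,
        0.00087798]), 'joint_torque': array([ 1.04350569e-03, -6.06361198e+01, -3.42818391e+01,  1.29695870e-06,
        3.90976100e-03, -2.30132798e-05]), 'ee_pos': array([ 0.27775629, -0.55947269,  0.2446542 ]), 'tcp_rot': array([-2.66952165e+00,  1.65508515e+00,  1.58798907e-03]), 'ft_force': array([ 0.85816231,  0.29073739, -0.25717876]), 'moment': array([-0.05399572, -0.04552161,  0.04621072]), 'grip_width': 0.08546490234785735}
```

View pics/top0.png

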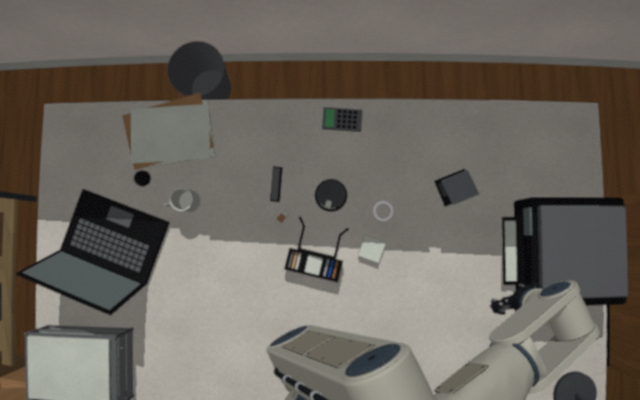

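View pics/scene0.png

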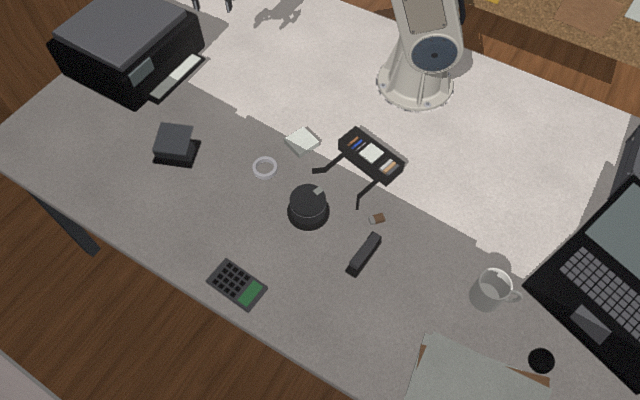

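The top view shows the tin at about (331,194), with its tab near (328,204), towards the robot. The tidy is at (315,264) with its arms at (301,232) and (341,240). I'll zoom in.

```bash
python3 - <<'E'
from h import *
t=cap('top')['pixels'][155:295,250:410,::-1]; cv2.imwrite('pics/t1.png',cv2.resize(t,None,fx=4.9,fy=4,interpolation=2) if 0 else cv2.resize(t,None,fx=4,fy=4,interpolation=2))
s=cap('scene')['pixels'][115:245,260:420,::-1]; cv2.imwrite('pics/s1.png',cv2.resize(s,None,fx=4.5,fy=4.5,interpolation=2))
E
```

```text
(no output)
```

View pics/t1.png

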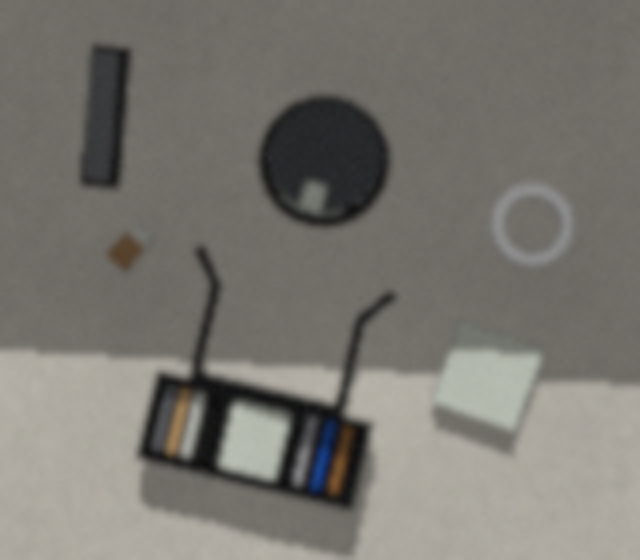

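View pics/s1.png

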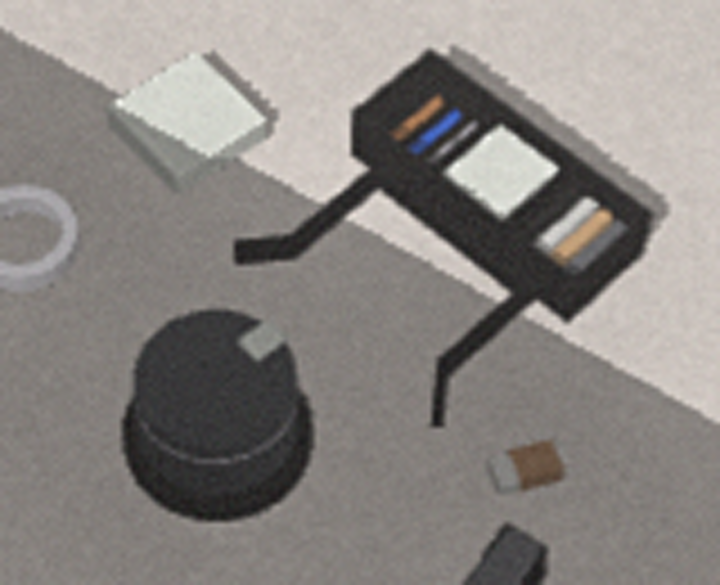

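```bash
python3 - <<'E'
from h import *
c=cap('top'); s=cap('scene')
T=lambda a:np.array(a,float)/4+[250-.375,155-.375]
S=lambda a:np.array(a,float)/4.5+[260-.39,115-.39]
r=lambda a:np.round(a,4).tolist()
A=onz(c,T([(163,375),(370,424),(349,506),(141,457)]),.045);print('tidy top',r(A))
B=onz(s,S([(355,112),(433,50),(655,212),(568,318)]),.045)
print('scene',r(B)) 
print('kinks top',r(onz(c,T([(217,285),(360,322),(200,247),(392,296)]),.018)))
print('kinks scene',r(onz(s,S([(440,360),(292,240),(437,410),(236,242)]),.018)))
# tin
for n,cc,box in(('top',c,(305,165,360,225)),('scene',s,(280,175,340,235))):
    x0,y0,x1,y1=box
    g=cc['pixels'][y0:y1,x0:x1].max(2); g=cv2.GaussianBlur(g,(3,3),0)
    m=((g<72)*255).astype(np.uint8)
    m=cv2.morphologyEx(m,cv2.MORPH_CLOSE,np.ones((9,9)))
    k=max(cv2.findContours(m,0,1)[0],key=cv2.contourArea)
    h=cv2.convexHull(k)[:,0]+[x0,y0]
    print(n,cv2.contourArea(k),h.min(0),h.max(0))
    if n=='top':
        P=onz(cc,h,.014)[:,:2]; print('foot',cv2.minEnclosingCircle(P.astype(np.float32)))
    px=cc['pixels'][y0:y1,x0:x1]; w=(px.min(2)>85)&(m>0)
    # tab: bright px well inside
    inner=cv2.erode(m,np.ones((5,5)))>0
    v,u=np.nonzero((px.min(2)>85)&inner); print('tab px',len(u),u.mean()+x0,v.mean()+y0, r(onz(cc,[(u.mean()+x0,v.mean()+y0)],.072)))
E
```

```text
tidy top [[0.4102, 0.098, 0.045], [0.3686, -0.0787, 0.045], [0.299, -0.0607, 0.045], [0.3404, 0.1166, 0.045]]
scene [[0.3676, -0.0775, 0.045], [0.2964, -0.0597, 0.045], [0.3388, 0.1226, 0.045], [0.4376, 0.1122, 0.045]]
kinks top [[0.4876, 0.0532, 0.018], [0.4553, -0.0714, 0.018], [0.5208, 0.0681, 0.018], [0.4779, -0.0993, 0.018]]
kinks scene [[0.4883, 0.0536, 0.018], [0.4584, -0.0701, 0.018], [0.5204, 0.0693, 0.018], [0.4781, -0.0996, 0.018]]
top 783.0 [315 179] [346 211]
foot ((0.5966829061508179, -0.03986292704939842), 0.057238608598709106)
tab px 34 327.7352941176471 203.94117647058823 [[0.5604, -0.0296, 0.072]]
scene 1416.0 [287 185] [328 234]
tab px 7 309.0 209.14285714285714 [[0.6226, -0.0182, 0.072]]
```

Call:
apply_moves(
  targets=[
    {"x": 0.393, "y": 0.502, "z": 0, "turn": -40},
    {"x": 0.393, "y": 0.502, "z": 0, "turn": -40},
    {"x": 0.393, "y": 0.502, "z": 0, "turn": -40},
    {"x": 0.393, "y": 0.502, "z": 0, "turn": -40},
    {"x": 0.393, "y": 0.502, "z": 0, "turn": -40},
    {"x": 0.393, "y": 0.502, "z": 0, "turn": -40},
    {"x": 0.393, "y": 0.502, "z": 0, "turn": -40},
    {"x": 0.393, "y": 0.502, "z": 0, "turn": -40},
    {"x": 0.393, "y": 0.502, "z": 0, "turn": -40},
    {"x": 0.393, "y": 0.502, "z": 0, "turn": -40},
    {"x": 0.393, "y": 0.502, "z": 0, "turn": -40},
    {"x": 0.393, "y": 0.502, "z": 0, "turn": -40},
  ],
  hand=0.05,
)

```text
t: 1.8
ee_pos: [0.6712, -0.0569, 0.2448]
tcp_rot: [1.945, -2.466, -0.0]
ft_force: [0.5, 0.5, -0.3]
grip_width: 0.0502
```

Call:
apply_moves(
  targets=[
    {"x": 0, "y": -0.001, "z": -0.06, "turn": 0},
    {"x": 0, "y": -0.001, "z": -0.12, "turn": 0},
    {"x": 0, "y": -0.001, "z": -0.17, "turn": 0},
    {"x": 0, "y": -0.001, "z": -0.207, "turn": 0},
    {"x": 0, "y": -0.001, "z": -0.207, "turn": 0},
  ],
)

```text
t: 2.42
ee_pos: [0.6677, -0.0603, 0.0356]
tcp_rot: [1.938, -2.466, -0.006]
ft_force: [0.1, -0.3, -0.8]
grip_width: 0.0503
```

```bash
python3 - <<'E'
from h import *
s=cap('scene')['pixels'][115:265,220:420,::-1]; cv2.imwrite('pics/s2.png',cv2.resize(s,None,fx=4,fy=4,interpolation=2))
E
```

```text
(no output)
```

View pics/s2.png

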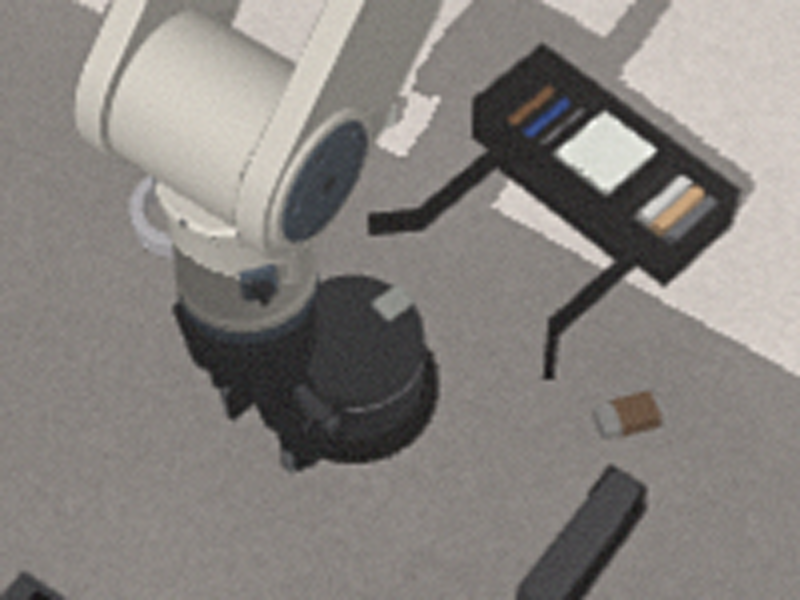

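Call:
apply_moves(
  targets=[
    {"x": -0.012, "y": 0.003, "z": 0, "turn": 0},
    {"x": -0.023, "y": 0.0057, "z": 0, "turn": 0},
    {"x": -0.035, "y": 0.0085, "z": 0, "turn": 0},
    {"x": -0.047, "y": 0.0114, "z": 0, "turn": 0},
    {"x": -0.058, "y": 0.0142, "z": 0, "turn": 0},
    {"x": -0.07, "y": 0.017, "z": 0, "turn": 0},
    {"x": -0.082, "y": 0.02, "z": 0, "turn": 0},
    {"x": -0.093, "y": 0.0227, "z": 0, "turn": 0},
    {"x": -0.105, "y": 0.0256, "z": 0, "turn": 0},
    {"x": -0.117, "y": 0.0285, "z": 0, "turn": 0},
    {"x": -0.128, "y": 0.0312, "z": 0, "turn": 0},
    {"x": -0.135, "y": 0.033, "z": 0, "turn": 0},
  ],
)

```text
t: 3.98
ee_pos: [0.5378, -0.0258, 0.0401]
tcp_rot: [-1.941, 2.465, -0.007]
ft_force: [6.4, -1.7, 4.3]
grip_width: 0.05
```

```bash
python3 - <<'E'
from h import *
s=cap('scene')['pixels'][90:240,240:440,::-1]; cv2.imwrite('pics/s3.png',cv2.resize(s,None,fx=4,fy=4,interpolation=2))
r=robot.read_state();print(r['ee_pos'],r['ft_force'],r['t'])
E
```

```text
[ 0.53685925 -0.02561933  0.03992047] [ 5.83670247 -0.26843116  4.78054525] 4.025
```

View pics/s3.png

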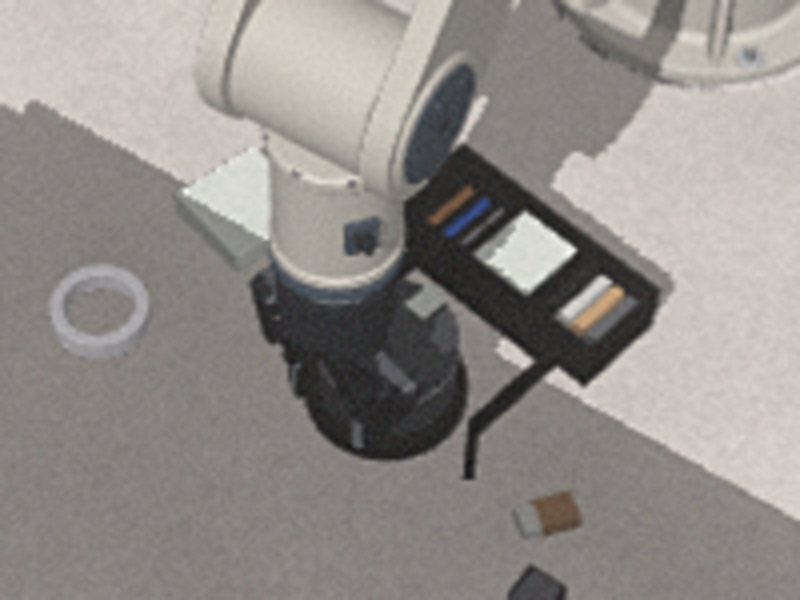

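Call:
apply_moves(
  targets=[
    {"x": -0.006, "y": 0.0015, "z": 0, "turn": 0},
    {"x": -0.012, "y": 0.003, "z": 0, "turn": 0},
    {"x": -0.017, "y": 0.0042, "z": 0, "turn": 0},
    {"x": -0.021, "y": 0.0052, "z": 0, "turn": 0},
    {"x": -0.025, "y": 0.006, "z": 0, "turn": 0},
    {"x": -0.025, "y": 0.006, "z": 0, "turn": 0},
  ],
)

```text
t: 4.78
ee_pos: [0.5128, -0.0197, 0.0399]
tcp_rot: [-1.941, 2.465, -0.006]
ft_force: [5.0, -0.2, 4.8]
grip_width: 0.05
```

Call:
apply_moves(
  targets=[
    {"x": -0.002, "y": 0.0005, "z": 0, "turn": 0},
    {"x": -0.004, "y": 0.001, "z": 0, "turn": 0},
    {"x": -0.006, "y": 0.0015, "z": 0, "turn": 0},
  ],
)

```text
t: 5.15
ee_pos: [0.5075, -0.0184, 0.0399]
tcp_rot: [-1.94, 2.465, -0.007]
ft_force: [7.2, -2.2, 4.2]
grip_width: 0.0501
```

```bash
python3 - <<'E'
from h import *
s=cap('scene')['pixels'][90:240,240:440,::-1]; cv2.imwrite('pics/s4.png',cv2.resize(s,None,fx=4,fy=4,interpolation=2))
r=robot.read_state();print(r['ee_pos'],r['ft_force'],r['t'])
E
```

```text
[ 0.50714323 -0.01834683  0.03988378] [ 6.51660392 -1.1352399   4.87890477] 5.2
```

View pics/s4.png

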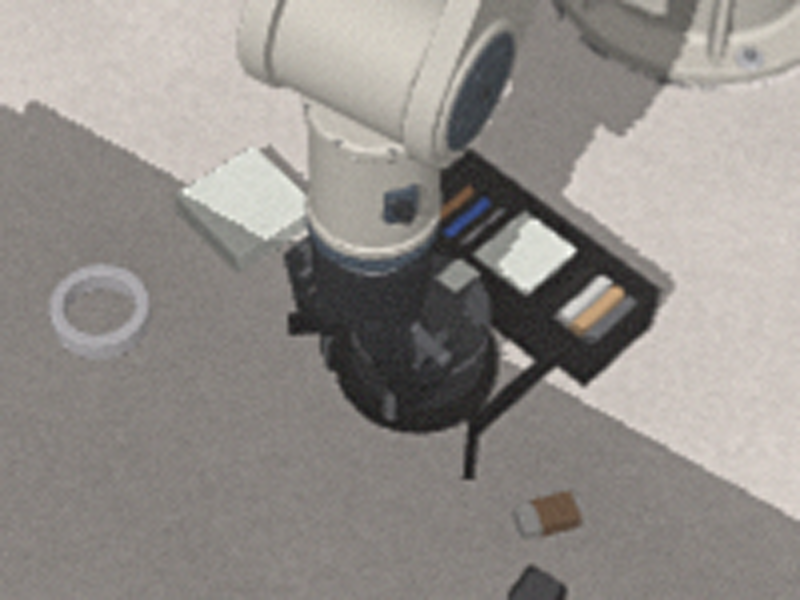

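Call:
apply_moves(
  targets=[
    {"x": -0.002, "y": 0.0005, "z": 0, "turn": 0},
    {"x": -0.004, "y": 0.001, "z": 0, "turn": 0},
    {"x": -0.006, "y": 0.0015, "z": 0, "turn": 0},
  ],
)

```text
t: 5.58
ee_pos: [0.5034, -0.0171, 0.0404]
tcp_rot: [-1.939, 2.462, -0.011]
ft_force: [13.7, -2.4, 3.2]
grip_width: 0.0501
```

Call:
apply_moves(
  targets=[
    {"x": -0.002, "y": 0.0005, "z": 0, "turn": 0},
    {"x": -0.003, "y": 0.0007, "z": 0, "turn": 0},
  ],
)

```text
t: 5.82
ee_pos: [0.503, -0.0165, 0.0412]
tcp_rot: [-1.936, 2.459, -0.016]
ft_force: [17.2, -4.0, 4.5]
grip_width: 0.0503
```

Call:
apply_moves(
  targets=[
    {"x": -0.002, "y": 0.0005, "z": 0, "turn": 0},
    {"x": -0.003, "y": 0.0007, "z": 0, "turn": 0},
  ],
)

```text
t: 6.08
ee_pos: [0.5027, -0.0159, 0.042]
tcp_rot: [-1.934, 2.456, -0.021]
ft_force: [22.3, -4.7, 6.6]
grip_width: 0.0499
```

Call:
apply_moves(
  targets=[
    {"x": 0.012, "y": -0.003, "z": 0, "turn": 0},
    {"x": 0.039, "y": -0.0095, "z": 0, "turn": 0},
    {"x": 0.039, "y": -0.0095, "z": 0.06, "turn": 0},
    {"x": 0.039, "y": -0.0095, "z": 0.12, "turn": 0},
    {"x": 0.15, "y": -0.12, "z": 0.15, "turn": 0},
    {"x": 0.15, "y": -0.2, "z": 0.15, "turn": 0},
    {"x": 0.15, "y": -0.2, "z": 0.15, "turn": 0},
    {"x": 0.15, "y": -0.2, "z": 0.15, "turn": 0},
  ],
)

```text
t: 7.08
ee_pos: [0.6428, -0.2177, 0.1886]
tcp_rot: [1.941, -2.469, -0.0]
ft_force: [0.4, 1.3, 0.1]
grip_width: 0.0498
```

```bash
python3 - <<'E'
from h import *
t=cap('top')['pixels'][155:295,250:410,::-1]; cv2.imwrite('pics/t5.png',cv2.resize(t,None,fx=4,fy=4,interpolation=2))
s=cap('scene')['pixels'][90:240,240:440,::-1]; cv2.imwrite('pics/s5.png',cv2.resize(s,None,fx=4,fy=4,interpolation=2))
r=robot.read_state();print(r['ee_pos'],r['ft_force'],r['t'])
E
```

```text
[ 0.64330573 -0.21865981  0.18855894] [-0.67738728 -0.44145869 -0.42955732] 7.175
```

View pics/t5.png

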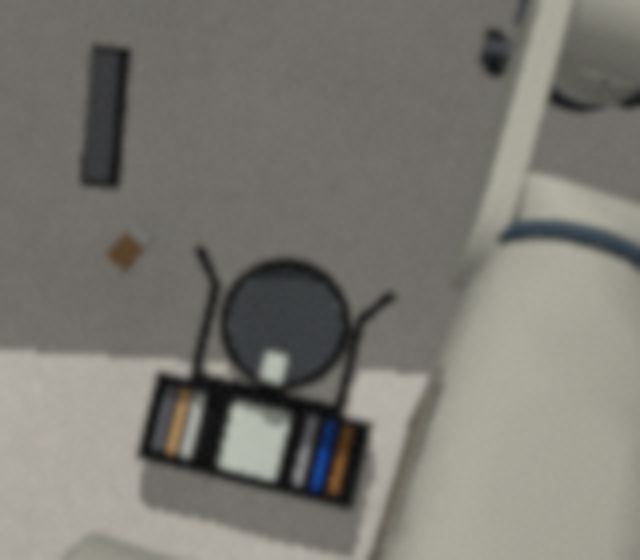

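View pics/s5.png

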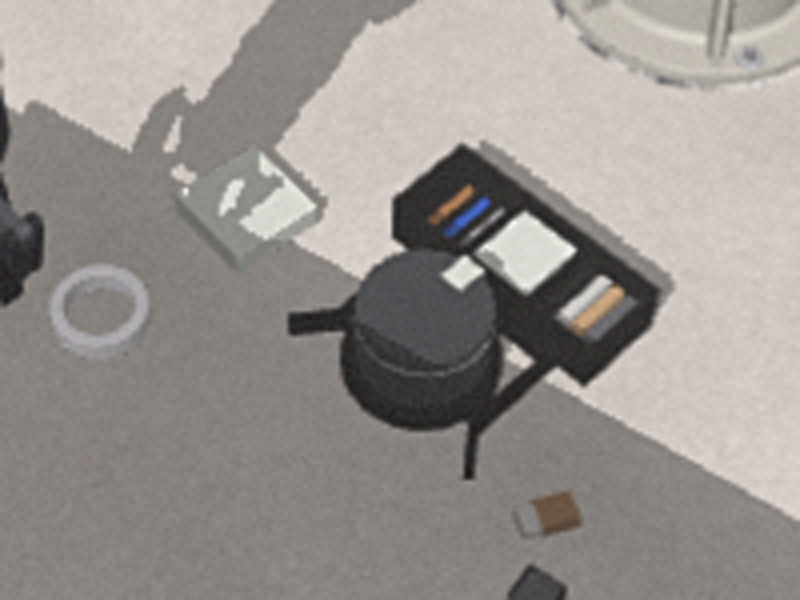

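The tin is in the stall: in the top crop it sits near (285,322), with its tab at (274,366). Next I'll measure the axis and the label angle.

```bash
cat > m.py <<'E'
from h import *
r=lambda a:np.round(a,4).tolist()
T=lambda a:np.array(a,float)/4+[250-.375,155-.375]
def meas(c, tab, ctr=None):
    pass
E
python3 - <<'E'
from m import *
c=cap('top'); s=cap('scene')
# foot arc points (front half) from dark/bright threshold radially in top view
cen=np.array([320.9,235.3])
g=cv2.GaussianBlur(c['pixels'].max(2),(3,3),0).astype(float)
pts=[]
for a in np.radians(np.r_[-150:-29:5]):  # image up side
    d=np.array([np.cos(a),np.sin(a)])
    q=[(k,cv2.getRectSubPix(c['pixels'].max(2),(1,1),tuple(map(float,cen+k*d)))[0,0]) for k in np.arange(12,20,.25)]
    k=[k for k,v in q if v<60]
    if k: pts.append(cen+max(k)*d)
P=onz(c,pts,.014)[:,:2]
A=np.c_[2*P,np.ones(len(P))];x=np.linalg.lstsq(A,(P**2).sum(1),rcond=None)[0];print('free circle',r(x[:2]),np.sqrt(x[2]+x[0]**2+x[1]**2))
print('left/right', r(onz(c,T([(222,322),(350,322),(285,258)]),.014)))
# tab in top and scene
for n,cc,(u0,v0,u1,v1) in(('top',c,(312,240,326,249)),('scene',s,(348,152,362,165))):
    px=cc['pixels'][v0:v1,u0:u1]; v,u=np.nonzero(px.min(2)>110)
    p=onz(cc,[(u.mean()+u0,v.mean()+v0)],.072)[0]; print(n,len(u),u.min()+u0,u.max()+u0,v.min()+v0,v.max()+v0,r(p))
print(r(onz(s,[(240+494/4,90+0)],.072)))
# drum top ellipse scene: extremes in crop (355,310)left (496,310)right, top (425,249)
S=lambda a:np.array(a,float)/4+[240-.375,90-.375]
print('drum top scene', r(onz(s,S([(354,308),(497,308),(426,249)]),.072)))
E
```

```text
free circle [0.4497, -0.0036] 0.05938878040328149
left/right [[0.4554, 0.0489, 0.014], [0.4553, -0.0628, 0.014], [0.5113, -0.0061, 0.014]]
top 37 315 321 243 248 [0.4204, 0.003, 0.072]
scene 65 350 361 152 162 [0.4155, 0.0044, 0.072]
[[0.1818, -0.0984, 0.072]]
drum top scene [[0.4822, -0.0445, 0.072], [0.4318, 0.0387, 0.072], [0.4133, -0.0274, 0.072]]
```

Call:
apply_moves(
  targets=[
    {"x": -0.045, "y": 0.04, "z": 0, "turn": 0},
    {"x": -0.09, "y": 0.09, "z": 0, "turn": 0},
    {"x": -0.14, "y": 0.13, "z": 0, "turn": 0},
    {"x": -0.19, "y": 0.17, "z": 0, "turn": 0},
    {"x": -0.19, "y": 0.214, "z": -0.03, "turn": 0},
    {"x": -0.19, "y": 0.214, "z": -0.08, "turn": 0},
    {"x": -0.19, "y": 0.214, "z": -0.088, "turn": 0},
    {"x": -0.19, "y": 0.214, "z": -0.088, "turn": 0},
    {"x": -0.19, "y": 0.214, "z": -0.088, "turn": 0},
  ],
  hand=0.065,
)

```text
t: 8.4
ee_pos: [0.4538, -0.0017, 0.1016]
tcp_rot: [-1.941, 2.468, -0.002]
ft_force: [-0.6, 0.1, 0.9]
grip_width: 0.0653
```

Call:
apply_moves(
  targets=[
    {"x": 0, "y": -0.003, "z": -0.005, "turn": 0},
    {"x": 0, "y": -0.003, "z": -0.01, "turn": 0},
    {"x": 0, "y": -0.003, "z": -0.012, "turn": 0},
    {"x": 0, "y": -0.003, "z": -0.012, "turn": 0},
  ],
)

```text
t: 8.9
ee_pos: [0.4527, -0.0045, 0.0881]
tcp_rot: [1.942, -2.469, -0.001]
ft_force: [0.2, -0.3, 0.6]
grip_width: 0.0649
```

Call:
apply_moves(
  targets=[
    {"x": 0, "y": 0, "z": -0.001, "turn": 0},
    {"x": 0, "y": 0, "z": -0.002, "turn": 0},
  ],
)

```text
t: 9.15
ee_pos: [0.453, -0.0044, 0.0863]
tcp_rot: [-1.943, 2.469, -0.0]
ft_force: [-0.5, -0.7, -0.0]
grip_width: 0.0649
```

Call:
apply_moves(
  targets=[
    {"x": 0, "y": 0, "z": -0.001, "turn": 0},
    {"x": 0, "y": 0, "z": -0.002, "turn": 0},
  ],
)

```text
t: 9.4
ee_pos: [0.4529, -0.0044, 0.0842]
tcp_rot: [-1.943, 2.469, -0.0]
ft_force: [-0.6, 0.4, 0.8]
grip_width: 0.0648
```

Call:
apply_moves(
  targets=[
    {"x": 0, "y": 0, "z": -0.001, "turn": 0},
    {"x": 0, "y": 0, "z": -0.002, "turn": 0},
  ],
)

```text
t: 9.65
ee_pos: [0.4529, -0.0044, 0.0822]
tcp_rot: [-1.943, 2.469, -0.0]
ft_force: [0.3, -0.0, -0.5]
grip_width: 0.0649
```

Call:
apply_moves(
  targets=[
    {"x": 0, "y": 0, "z": -0.001, "turn": 0},
    {"x": 0, "y": 0, "z": -0.002, "turn": 0},
  ],
)

```text
t: 9.9
ee_pos: [0.4529, -0.0044, 0.0802]
tcp_rot: [1.943, -2.469, -0.0]
ft_force: [0.3, -0.2, 0.2]
grip_width: 0.0648
```

Call:
apply_moves(
  targets=[
    {"x": 0, "y": 0, "z": -0.001, "turn": 0},
    {"x": 0, "y": 0, "z": -0.002, "turn": 0},
  ],
)

```text
t: 10.15
ee_pos: [0.453, -0.0044, 0.0794]
tcp_rot: [1.943, -2.469, -0.0]
ft_force: [-9.2, -0.2, 35.1]
grip_width: 0.0644
```

Call:
apply_moves(
  targets=[
    {"x": 0, "y": 0, "z": 0.001, "turn": 0},
    {"x": 0, "y": 0, "z": 0.001, "turn": 0},
  ],
)

```text
t: 10.4
ee_pos: [0.4531, -0.0044, 0.0797]
tcp_rot: [-1.943, 2.469, -0.0]
ft_force: [-2.2, 1.0, 10.0]
grip_width: 0.0651
```

Call:
apply_moves(
  targets=[
    {"x": 0, "y": 0, "z": 0, "turn": 4},
    {"x": 0, "y": 0, "z": 0, "turn": 10},
    {"x": 0, "y": 0, "z": 0, "turn": 16},
    {"x": 0, "y": 0, "z": 0, "turn": 22},
    {"x": 0, "y": 0, "z": 0, "turn": 28},
    {"x": 0, "y": 0, "z": 0, "turn": 30},
  ],
)

```text
t: 11.15
ee_pos: [0.4531, -0.0049, 0.0796]
tcp_rot: [2.518, -1.878, 0.001]
ft_force: [-2.8, -5.3, 10.4]
grip_width: 0.0649
```

```bash
python3 - <<'E'
from h import *
s=cap('scene')['pixels'][90:240,240:440,::-1]; cv2.imwrite('pics/s6.png',cv2.resize(s,None,fx=4,fy=4,interpolation=2))
r=robot.read_state();print(r['ee_pos'],r['ft_force'],r['moment'],r['joints'],r['t'])
E
```

```text
[ 0.45311925 -0.00496102  0.07966426] [-1.69254535 -5.09197544  9.7110575 ] [-0.70046142  0.43806258  0.00540236] [-1.36547065e-02  3.38046511e-01  2.12522668e+00 -1.32681510e-03
  6.77951572e-01  1.26832073e+00] 11.2
```

View pics/s6.png

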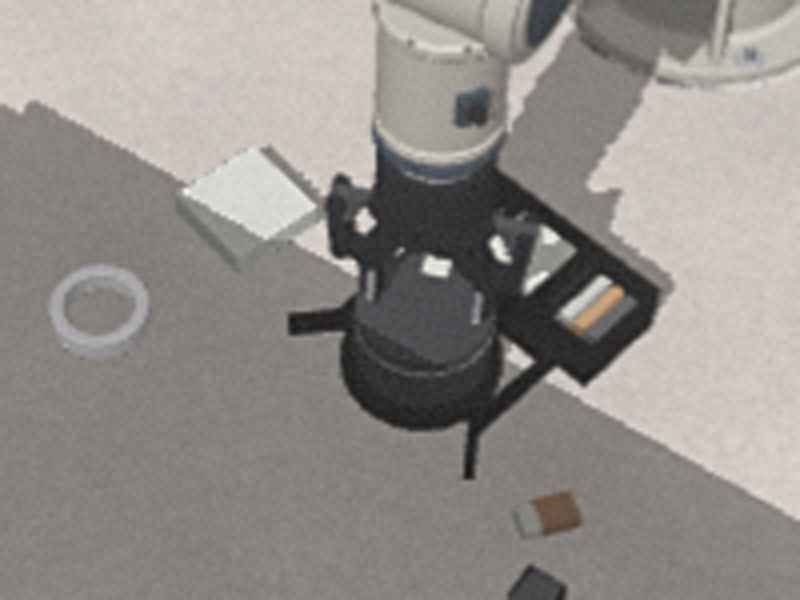

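Call:
apply_moves(
  targets=[
    {"x": 0, "y": 0, "z": 0, "turn": 5},
    {"x": 0, "y": 0, "z": 0, "turn": 12},
    {"x": 0, "y": 0, "z": 0, "turn": 19},
    {"x": 0, "y": 0, "z": 0, "turn": 26},
    {"x": 0, "y": 0, "z": 0, "turn": 33},
    {"x": 0, "y": 0, "z": 0, "turn": 40},
    {"x": 0, "y": 0, "z": 0, "turn": 47},
    {"x": 0, "y": 0, "z": 0, "turn": 54},
    {"x": 0, "y": 0, "z": 0, "turn": 61},
    {"x": 0, "y": 0, "z": 0, "turn": 68},
    {"x": 0, "y": 0, "z": 0, "turn": 74},
    {"x": 0, "y": 0, "z": 0, "turn": 76},
  ],
)

```text
t: 12.7
ee_pos: [0.4539, -0.0044, 0.0797]
tcp_rot: [3.141, 0.069, 0.003]
ft_force: [1.1, -0.5, 5.6]
grip_width: 0.0651
```

```bash
python3 - <<'E'
from h import *
s=cap('scene')['pixels'][90:240,240:440,::-1]; cv2.imwrite('pics/s7.png',cv2.resize(s,None,fx=4,fy=4,interpolation=2))
r=robot.read_state();print(r['ee_pos'],r['ft_force'],r['joints'],r['t'])
E
```

```text
[ 0.45388081 -0.00445908  0.0796993 ] [ 0.51174819 -1.57513521  6.86081319] [-1.30970059e-02  3.38342731e-01  2.12458851e+00 -6.98764653e-05
  6.76916035e-01 -5.81189203e-02] 12.75
```

View pics/s7.png

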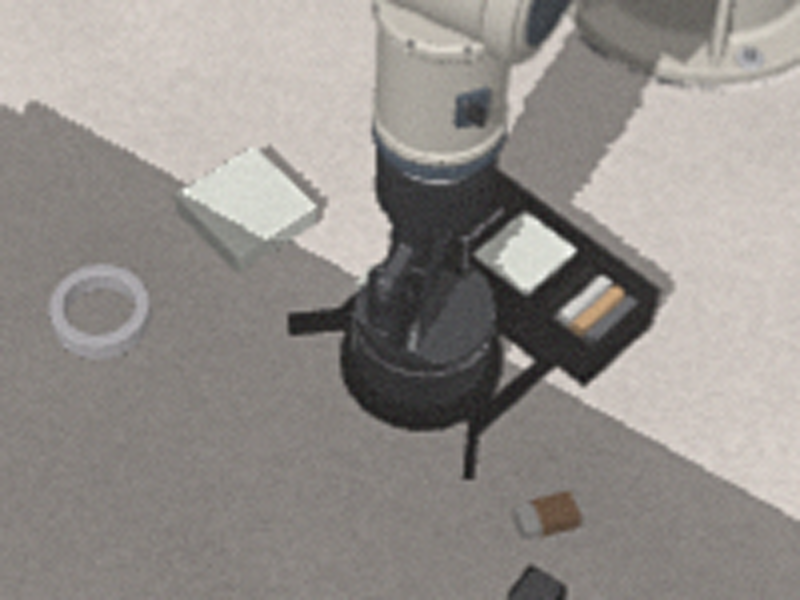

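Call:
apply_moves(
  targets=[
    {"x": 0, "y": 0, "z": 0, "turn": 5},
    {"x": 0, "y": 0, "z": 0, "turn": 12},
    {"x": 0, "y": 0, "z": 0, "turn": 19},
    {"x": 0, "y": 0, "z": 0, "turn": 26},
    {"x": 0, "y": 0, "z": 0, "turn": 33},
    {"x": 0, "y": 0, "z": 0, "turn": 40},
    {"x": 0, "y": 0, "z": 0, "turn": 47},
    {"x": 0, "y": 0, "z": 0, "turn": 54},
    {"x": 0, "y": 0, "z": 0, "turn": 61},
    {"x": 0, "y": 0, "z": 0, "turn": 68},
    {"x": 0, "y": 0, "z": 0, "turn": 74},
    {"x": 0, "y": 0, "z": 0, "turn": 75},
  ],
)

```text
t: 14.25
ee_pos: [0.4537, -0.0049, 0.0797]
tcp_rot: [2.448, 1.966, 0.001]
ft_force: [0.8, -4.3, 6.6]
grip_width: 0.065
```

```bash
python3 - <<'E'
from h import *
c=cap('scene');s=c['pixels'][90:240,240:440,::-1]; cv2.imwrite('pics/s8.png',cv2.resize(s,None,fx=4,fy=4,interpolation=2))
r=robot.read_state();print(r['ee_pos'],r['ft_force'],r['joints'],r['t'])
E
```

```text
[ 0.45370888 -0.00485465  0.07966594] [-0.5397907  -3.6113154   6.88618585] [-1.35059166e-02  3.38295790e-01  2.12479474e+00 -1.10066849e-03
  6.76984968e-01 -1.36570113e+00] 14.3
```

View pics/s8.png

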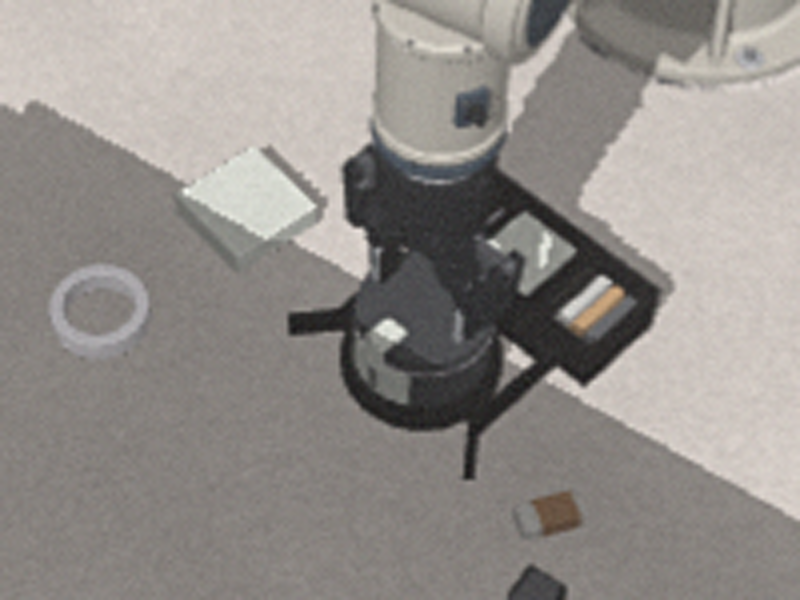

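```bash
python3 - <<'E'
from h import *
c=cap('scene')
S=lambda a:np.array(a,float)/4+[240-.375,90-.375]
p=onz(c,S([(388,331)]),.072)[0]; ax=np.array([.453,-.005])
d=p[:2]-ax; print(p,np.degrees(np.arctan2(d[1],d[0])),np.hypot(*d))
for a in(-13.7,-20,-25,-30,-35,-40):
    t=np.radians(a);P=[.453+.037*np.cos(t),-.005+.037*np.sin(t),.072];Q=[.453+.049*np.cos(t),-.005+.049*np.sin(t),.046]
    print(a,((proj(c,[P,Q])-[240-.375,90-.375])*4).round())
E
```

```text
[ 0.48661824 -0.01519109  0.072     ] -16.864248248861443 0.035128971725149075
-13.7 [[388. 334.]
 [375. 366.]]
-20 [[384. 331.]
 [370. 361.]]
-25 [[381. 327.]
 [366. 357.]]
-30 [[379. 324.]
 [363. 353.]]
-35 [[376. 321.]
 [360. 348.]]
-40 [[375. 317.]
 [357. 343.]]
```

Call:
apply_moves(
  targets=[
    {"x": 0, "y": 0, "z": 0.005, "turn": 0},
    {"x": 0, "y": 0, "z": 0.02, "turn": 0},
    {"x": 0, "y": 0, "z": 0.07, "turn": 0},
    {"x": 0, "y": 0, "z": 0.11, "turn": 0},
    {"x": 0.05, "y": -0.05, "z": 0.15, "turn": 0},
    {"x": 0.1, "y": -0.1, "z": 0.15, "turn": 0},
    {"x": 0.15, "y": -0.15, "z": 0.15, "turn": 0},
    {"x": 0.15, "y": -0.2, "z": 0.15, "turn": 0},
    {"x": 0.15, "y": -0.25, "z": 0.15, "turn": 0},
    {"x": 0.15, "y": -0.25, "z": 0.15, "turn": 0},
  ],
)

```text
t: 15.6
ee_pos: [0.6028, -0.2584, 0.2299]
tcp_rot: [2.455, 1.959, -0.0]
ft_force: [-0.2, -0.2, -0.3]
grip_width: 0.0651
```

```bash
python3 - <<'E'
from h import *
c=cap('top');t=c['pixels'][205:280,280:380,::-1]; cv2.imwrite('pics/t9.png',cv2.resize(t,None,fx=8,fy=8,interpolation=2))
c=cap('scene');s=c['pixels'][140:215,310:410,::-1]; cv2.imwrite('pics/s9.png',cv2.resize(s,None,fx=8,fy=8,interpolation=2))
E
```

```text
(no output)
```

View pics/t9.png

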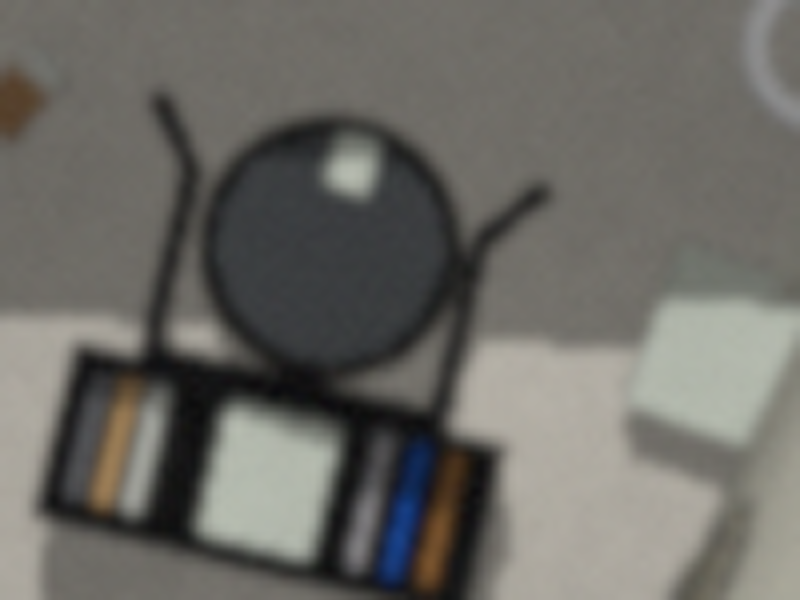

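View pics/s9.png

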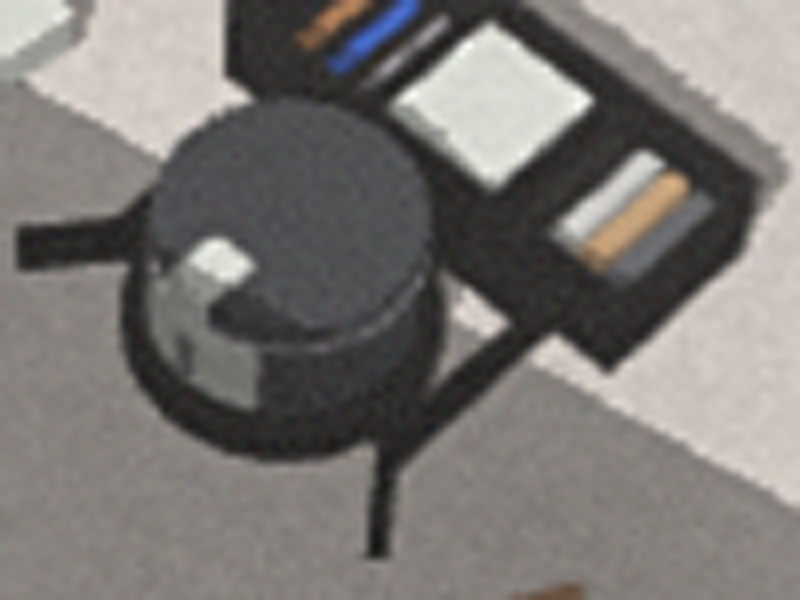

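```bash
python3 - <<'E'
from h import *
c=cap('top');s=cap('scene')
t=lambda a:np.array(a,float)/8+[280-.44,205-.44]
S=lambda a:np.array(a,float)/8+[310-.44,140-.44]
def ang(d):return np.degrees(np.arctan2(d[1],d[0]))
foot=onz(c,t([(204,247),(458,247),(334,116)]),.014)[:,:2];print(foot.round(4))
for n,cc,(u0,v0,u1,v1),th in(('top',c,(318,219,331,231),100),('scene',s,(331,168,343,176),0)):
    px=cc['pixels'][v0:v1,u0:u1].min(2)
    w=np.clip(px.astype(float)-100,0,None) if n=='top' else None
    if n=='top':
        v,u=np.nonzero(px>115);p=onz(cc,[(u.mean()+u0,v.mean()+v0)],.072)[0]
        q=onz(cc,np.c_[u+u0,v+v0],.072)[:,:2].astype(np.float32);print(len(u),cv2.minAreaRect(q))
    else: p=onz(cc,S([(223,262)]),.072)[0]
    for ax in((.453,-.005),(.451,-.004),(.455,-.006)):
        d=p[:2]-ax; print(n,p.round(4),ax,ang(d).round(1),np.hypot(*d).round(4))
e=onz(s,S([(147,225),(432,225),(290,96),(290,350)]),.072);print(e.round(4))
print('rect',[ang(a) for a in np.diff(onz(c,t([(322,185),(373,200),(384,145),(334,135)]),.072)[:,:2],axis=0)])
# drum top circle expectation
th=np.radians(np.arange(0,360,90))
for ax in((.453,-.005),(.455,-.005)):
  P=np.c_[ax[0]+.048*np.cos(th),ax[1]+.048*np.sin(th),0*th+.072];print('drum scene px',((proj(s,P)-[309.56,139.56])*8).round().tolist())
  Q=np.c_[ax[0]+.058*np.cos(th),ax[1]+.058*np.sin(th),0*th+.014];print('foot top px',((proj(c,Q)-[279.56,204.56])*8).round().tolist())
E
```

```text
[[ 0.4543  0.0491]
 [ 0.4543 -0.0617]
 [ 0.5115 -0.0076]]
27 ((0.4861341714859009, -0.015251599252223969), (0.016804661601781845, 0.013433456420898438), 89.9720687866211)
top [ 0.4864 -0.0156  0.072 ] (0.453, -0.005) -17.6 0.035
top [ 0.4864 -0.0156  0.072 ] (0.451, -0.004) -18.1 0.0372
top [ 0.4864 -0.0156  0.072 ] (0.455, -0.006) -16.9 0.0328
scene [ 0.4853 -0.0134  0.072 ] (0.453, -0.005) -14.6 0.0334
scene [ 0.4853 -0.0134  0.072 ] (0.451, -0.004) -15.4 0.0356
scene [ 0.4853 -0.0134  0.072 ] (0.455, -0.006) -13.8 0.0312
[[ 0.4855 -0.0432  0.072 ]
 [ 0.4353  0.0396  0.072 ]
 [ 0.4128 -0.0287  0.072 ]
 [ 0.5045  0.0235  0.072 ]]
rect [np.float64(-106.40285829334564), np.float64(-11.381383837647322), np.float64(78.65844510832156)]
drum scene px [[221.0, 306.0], [416.0, 266.0], [361.0, 109.0], [171.0, 147.0]]
foot top px [[328.0, 117.0], [195.0, 250.0], [328.0, 383.0], [461.0, 250.0]]
drum scene px [[218.0, 310.0], [413.0, 270.0], [358.0, 113.0], [168.0, 151.0]]
foot top px [[328.0, 113.0], [195.0, 245.0], [328.0, 379.0], [461.0, 245.0]]
```

```bash
python3 - <<'E'
from h import *
c=cap('top','t10.png');r=robot.read_state();print(r['t'],r['ft_force'])
print(robot.hand_in())
E
```

```text
15.85 [ 0.4005585  -0.32210342  0.4451026 ]
the job is handed in; nothing more can be done
None
```

I pushed the tin into the stall with two fingers against the far side of the drum, until the push force rose to about 22 N as the foot met the back wall. I then pressed both fingertips lightly on the drum's top (about 6–10 N) and turned the drum about 181°. The arm then lifted clear and I handed in at about 16 s; no verdict was reported.

**Last checks**
- **Position:** the tin's axis measured about (0.453, -0.005) m, against a home of about (0.455, -0.005) m, so roughly 2 mm off with a limit of 8 mm. The foot's front edge was in the same place before and after the turn.
- **Label direction:** the top view gave -17.6° and the scene view -14.6°, against a tidy direction of about -13.7°. The two views differ by 3°, but both are within the 10° limit.
- **Upright and contact:** the tin looked upright in both views, and with the arm clear the wrist force was near zero.
- **Other things:** the stapler, eraser, tape and notes looked unmoved in the pictures I viewed. I did not check the mug and punch again after the moves, but the arm never lowered near them.

One press on the drum's top briefly reached 35 N through the fingertips before I eased it to 10 N.

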